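# Eject a cast candle bar from its mould and set it in the drying tray

### The arm

A 7-joint arm with a two-finger parallel gripper is mounted at the origin on the work surface. World frame = base frame: x ahead of the robot, y to its left, z up, the work surface at z = 0. Lengths are in mm, angles in rad, forces in N, time in s.
With the tool pointing down it reaches from about 400 to 875 mm from the base axis. Payload 4.4 kg.
Tool frame: the origin (TCP) lies at the very end of the fingers, on their centre line; the grasp point (between the pads) lies 19 mm behind it; z points along the fingers, y is the direction in which the jaws open and shut (so a half turn about z gives the same grasp; the last joint's range is limited). The gripper opens to 85 mm and grips with 20 to 120 N. Pads are 22 mm wide; open, the fingers measure 114 mm over their backs; the gripper's body (76 mm by 85 mm) begins 54 mm behind the grasp point. The pads swing forward as they close: fully open they stand 13 mm farther back than shut.
Start: joints at [1.235, 0.628, 0.038, 1.517, -0.027, 0.996, -0.02], TCP at [173.278, -626.492, 231.313] pointing down, gripper open.
Joint ranges: [-3.06, 3.06], [-0.37, 2.12], [-1.25, 1.32], [0.18, 2.47], [-1.1, 4.24], [0.23, 1.98], [-2.94, 2.94]. Speed limits (rad/s): [2.57, 2.57, 3.14, 3.14, 3.14, 3.14, 3.14].

### API

Orientations are given as [roll, pitch, yaw] about the fixed x, y, z axes, in that order (R = Rz(yaw) Ry(pitch) Rx(roll)).
In Python, from cell import ctrl gives the robot as it stands.
- The arm moves only by the shell command python3 -m crank 'ROWS' [OPENING]. ROWS is JSON, a list that holds one entry, the list of rows, each a list of 6 numbers: the shift along the tool's x, y, z in units of 30 mm (1.0 is 30 mm), then the turn, a rotation vector about the tool's x, y, z in units of 6 degrees (1.0 is 6 degrees). In form: [[[tx, ty, tz, rx, ry, rz], ...]]. A call has 1 to 12 rows; each row shifts and turns the pose as measured when the row begins, along the tool's axes as they then stand; what a row does not reach is not made up. A row lasts 1/12 s, in which the tool goes at most 41.7 mm and 7.16 degrees, less where a joint would pass 70% of its speed; a pose out of reach is approached as far as the arm can. A call is refused whole if a number of a shift passes 1 or a number of a turn 1, either way. A call with a gripper value outside its range is refused whole. OPENING is the gripper command: -1 is fully open, 1 is shut, values between are in proportion, set as the call begins (- or left out, the last holds). The fingers move at their own pace and stop on an object; the grip force is fixed at half the most. Time passes only in rows, so rows that do not move let the fingers close. It gives the time, the measured TCP pose, the force and the opening at its end, in the units of the state.
- ctrl.read_state(): the state, without advancing time (a new reading comes with each control period).
- ctrl.get_image(name): name is "side" or "top"; returns a dict with "color" (420x560x3 uint8, red, green, blue), "depth" (420x560 float32, mm along the optical axis (not along the pixel's ray), 0 where there is no reading), "camera_matrix" (3x3 intrinsics, pixels), "R" (3x3) and "t" (3): a world point X has camera coordinates R X + t. Camera axes: x right, y down, z forward; pixel columns grow to the right and rows downward; lengths in mm; the calibration is good to about 2 mm. A picture is of the moment at which its call begins.
- ctrl.finish_job(): hands the job in, once; it reports no verdict.
Trained networks look in a picture, given as the dict that the camera call returned (one of the last four; its "shot" number tells which), for a name from the list of things; names that differ only in an ending like _2 or _b are one class to them, and where a whole thing is asked for, a point or a joint stands for the part that bears it (a point fixed in the world has none). Each returns a list of dicts, best first, with "conf" (0 to 1); they miss things now and then, are a little off and sometimes report something else, mostly with a low value. They report only what shows in the picture. A call takes as long as a camera call.
- ctrl.search_frame(query, picture): "extent" ([centre column, centre row, width, height] in pixels, round what is visible of it).
The state is a dict: "clock": time; "qpos": joint angles; "qd": joint speeds; "tau": joint torques, N m; "eef_pos": TCP position; "tool_rot": TCP orientation; "force": force on the tool from outside, world axes, zero at the start; "torque": the same for the moment, N m; "width": finger opening in mm.
Only numpy, scipy, OpenCV 4.12 (cv2) and the standard library are available. Lean on these libraries where they do the work, as an engineer would, in place of code of your own. Each camera call takes 0.05 s, during which the arm holds its last target. There are 200 camera calls.

### The job

Press the lever on the casting mould all the way down so that the ejector pushes the plaster candle bar up out of the mould; do not touch the bar until it has risen. Then take hold of the raised bar, lift it out and set it flat in the drying tray with its candle holes facing up, without dropping it, and let go. Leave the bottle, the jar and the ribbon spool alone.

Things in the scene. Friction and masses are not known exactly. Their poses are not given: they have to be found in the camera images.
- mould: wooden casting mould on four legs, fixed; origin on the table under its centre. Block 190 mm along x, 90 mm along y, top 127 mm above the table. Cavity open at the top, 154 x 54 mm, 45 mm deep (floor at 82 mm), walls 18 mm; through the 104 x 30 mm hole in its floor a flat 98 x 26 mm ejector plate rises when the lever is pressed. The lever sticks out on the -y side, at the block's middle
- lever (a joint): angle of the lever that works the ejector, rad: 0 paddle up, 0.70 fully down. Pivot 50 mm above the table, 55 mm from the mould's centre to its -y, axis along the mould's x. The plate rises 55 mm per rad, the first 0.11 rad being free play; fully down the bar stands about 32 mm out of the mould. Stiff: takes about 6 to 10 N on the paddle and stays where it is left
- lever_pad (a point): centre of the upper face of the lever's dark wooden paddle (44 mm along the mould's x, 36 mm across, 10 mm thick), 95 mm from the pivot, 142 to 150 mm from the mould's centre to its -y; the face goes from about 89 mm above the table (up, sloping) to about 24 mm (fully down)
- holder_center (a point): centre (half-way up) of the loose white plaster candle bar, a block 150 mm along its x, 50 mm along its y, 45 mm high (z up), 0.26 to 0.46 kg, with four candle holes 22 mm wide and 20 mm deep in its top. It starts in the mould's cavity, its top flush with the mould's top, its x along the mould's x, with 2 mm play all round
- tray: low wooden drying tray, fixed to the table, 210 mm along its x and 140 mm along its y, 18 mm high over all; origin on the table under its centre; walls 6 mm thick, inner floor 6 mm above the table
- glue_bottle: bystander: white bottle with a red cap, 56 mm wide, 160 mm tall, loose; origin at the centre of its underside
- bead_jar: bystander: amber glass jar with a metal lid, 72 mm wide, 80 mm tall, loose; origin at the centre of its underside
- ribbon_spool: bystander: flat spool of ribbon with cardboard flanges, 72 mm wide, 40 mm tall, loose; origin at the centre of its underside

How it is judged:
By the outcome, as a careful person would: the job done as asked, in the order asked, and still so for the second after the job is handed in, with the robot touching nothing.
It also fails if it takes over 50 s, if anything falls off the work surface, if the arm or the gripper's body presses on something with over 40 N, if the wrist force passes 120 N, or if a joint passes its speed limit or range.

## Working session

There is one attempt and no reset: what is moved stays moved. The work goes in short steps, Python scripts to look and compute and a shell command to move; the robot and the scene stay as the last step left them, time stands still between calls to the robot, and variables do not carry over. Pictures are saved under pics/ and viewed, about 8 in all and at most 12, crops included, and the job is handed in when it is done.

```bash
mkdir -p pics; cat > h.py <<'E'
import numpy as np, cv2
from cell import ctrl
def cloud(p):
    d=p["depth"];K=np.array(p["camera_matrix"]);R=np.array(p["R"]);t=np.array(p["t"])
    v,u=np.indices(d.shape)
    c=np.stack([(u-K[0,2])/K[0,0]*d,(v-K[1,2])/K[1,1]*d,d],-1)
    w=(c-t)@R; w[d==0]=np.nan
    return w
def save(p,n): cv2.imwrite("pics/"+n,p["color"][:,:,::-1])
E
python3 - <<'E'
from h import *
s=ctrl.read_state();print({k:np.round(s[k],3) for k in("clock","eef_pos","tool_rot","force","width")})
P=[ctrl.get_image(n) for n in("side","top")]
cv2.imwrite("pics/a.png",cv2.resize(np.hstack([p["color"] for p in P]),(800,300))[:,:,::-1])
save(P[1],"top.png")
for p in P:
    w=cloud(p)
    for q in["mould","lever_pad","holder_center","tray","glue_bottle","bead_jar","ribbon_spool"]:
        for r in ctrl.search_frame(q,p)[:1]:
            c=np.array(r["extent"]);print(q,round(r["conf"],2),c.round(),w[int(c[1]),int(c[0])].round())
E
```

```text
{'clock': np.float64(0.0), 'eef_pos': array([ 173.105, -625.902,  230.402]), 'tool_rot': array([-3.14,  0.  ,  0.27]), 'force': array([ 0.373, -0.674,  0.218]), 'width': np.float64(85.395)}
mould 0.74 [337. 185. 103.  94.] [ 559. -138.  105.]
lever_pad 0.66 [321. 145.  19.  16.] [ 604. -319.   84.]
holder_center 0.86 [335. 164.  79.  19.] [ 564. -184.  127.]
tray 0.73 [326. 344. 130.  75.] [552. 172.   6.]
glue_bottle 0.88 [204. 240.  36.  80.] [786.  38.  98.]
bead_jar 0.89 [203. 348.  50.  66.] [732. 255.  78.]
ribbon_spool 0.87 [262. 185.  34.  28.] [ 726. -217.   40.]
mould 0.71 [357. 251. 109. 102.] [ 555. -221.  126.]
lever_pad 0.58 [385. 235.  49.  26.] [ 596. -295.   74.]
tray 0.82 [181. 260.  66.  89.] [546. 166.   6.]
glue_bottle 0.78 [245. 148.  27.  40.] [781.  13. 114.]
bead_jar 0.68 [154. 175.  39.  40.] [727. 214.  81.]
ribbon_spool 0.75 [354. 181.  40.  34.] [ 725. -239.   41.]
```

View pics/a.png

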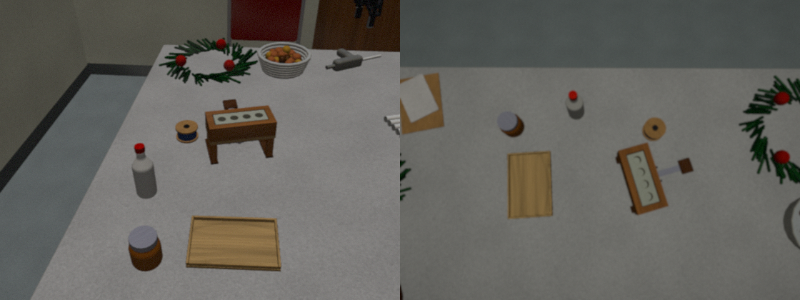

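View pics/top.png

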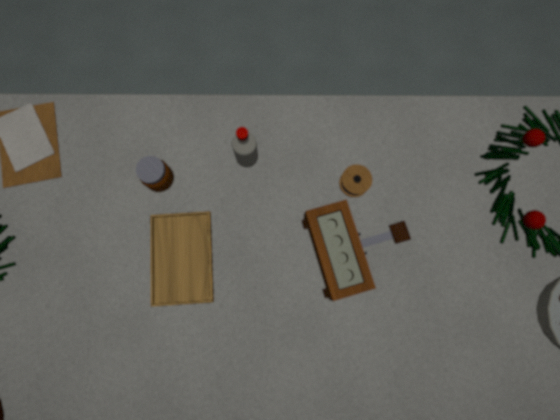

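The pictures show the mould at about (340,250) in the top view, with the paddle at (400,232) toward −y and the tray at (182,258). The spool is close to the mould at (356,180). Next I measure exact poses from depth.

```bash
cat > m.py <<'E'
from h import *
for n in("side","top"):
    p=ctrl.get_image(n);w=cloud(p);c=p["color"].astype(int);x,y,z=w[...,0],w[...,1],w[...,2]
    def rect(nm,m):
        m=cv2.morphologyEx(m.astype(np.uint8),cv2.MORPH_OPEN,np.ones((2,2)))>0
        q=w[m][:,:2].astype(np.float32)
        if len(q)<10: print(n,nm,len(q));return
        r=cv2.minAreaRect(q);print(n,nm,len(q),np.round(r[0],1),np.round(r[1],1),round(r[2],1),"z",np.round(np.nanmedian(w[m][:,2]),1))
    near=(abs(x-555)<140)&(abs(y+210)<140)
    rect("mouldtop",near&(z>117)&(z<175))
    sat=c.max(-1)-c.min(-1)
    rect("bar",near&(z>115)&(z<190)&(sat<45)&(c.min(-1)>75))
    pd=(abs(x-598)<50)&(abs(y+315)<50)&(z>15)&(z<105)&(c[...,0]-c[...,2]>20)
    rect("paddle",pd)
    rect("tray",(abs(x-548)<130)&(abs(y-168)<110)&(z>3)&(z<25)&(sat>25))
E
python3 m.py
```

```text
side mouldtop 2596 [ 550.3 -276.9] [371.   84.4] 54.0 z 125.6
side bar 830 [ 559.  -181.2] [149.5  55.7] 16.9 z 125.9
side paddle 190 [ 601.3 -344.2] [ 41.6 250.8] 3.3 z 81.3
side tray 8927 [550.  158.1] [212.2 153.1] 4.0 z 5.8
top mouldtop 3794 [ 564.3 -200.5] [218.5 122.8] 15.9 z 126.4
top bar 1367 [ 557.4 -188. ] [148.8  51.3] 15.9 z 126.4
top paddle 261 [nan nan] [0. 0.] 0.0 z 84.1
top tray 5359 [nan nan] [0. 0.] 0.0 z 5.9
```

```bash
python3 -m crank '[[[1,-0.37,0.1,0,0,0],[1,-0.37,0.1,0,0,0],[1,-0.37,0.1,0,0,0],[1,-0.37,0.1,0,0,0],[1,-0.37,0.1,0,0,0],[1,-0.37,0.1,0,0,0],[1,-0.37,0.1,0,0,0],[1,-0.37,0.1,0,0,0],[1,-0.37,0.1,0,0,0],[1,-0.37,0.1,0,0,0],[1,-0.37,0.1,0,0,0],[1,-0.37,0.1,0,0,0]]]' 1; cat > go.py <<'E'
import sys
from h import *
from scipy.spatial.transform import Rotation as Ro
# target x y z yaw(rad, tool down) -> rows units total
s=ctrl.read_state();a=[float(v) for v in sys.argv[1:]]
R=Ro.from_euler("xyz",s["tool_rot"]);T=Ro.from_euler("xyz",[np.pi,0,a[3]])
print("pos",np.round(s["eef_pos"],1),"rot",np.round(s["tool_rot"],3),"F",np.round(s["force"],1),"w",round(float(s["width"]),1),"t",s["clock"])
print("shift",np.round(R.inv().apply(np.array(a[:3])-s["eef_pos"])/30,2),"turn",np.round((R.inv()*T).as_rotvec(degrees=True)/6,2))
E
python3 go.py 598 -324 130 0.28
```

```text
clock: 1.9
eef_pos: [488.9, -404.7, 192.8]
tool_rot: [3.133, 0.007, 0.249]
force: [0.1, -1.5, 0.8]
width: 0.4
pos [ 488.9 -404.7  192.8] rot [3.133 0.007 0.249] F [ 0.1 -1.5  0.8] w 0.4 t 1.9
shift [ 4.2  -1.73  2.05] turn [ 0.08  0.06 -0.29]
```

```bash
python3 -m crank '[[[0.8,-0.3,0.25,0.08,0.06,-0.29],[0.8,-0.3,0.25,0,0,0],[0.8,-0.3,0.25,0,0,0],[0.8,-0.3,0.25,0,0,0],[0.6,-0.3,0.25,0,0,0],[0.4,-0.2,0.3,0,0,0],[0,0,0,0,0,0],[0,0,0,0,0,0]]]'; python3 go.py 598 -324 95 0.28
```

```text
clock: 2.57
eef_pos: [609.9, -307.3, 143.4]
tool_rot: [-3.139, -0.006, 0.295]
force: [-1.3, -1.2, 1.0]
width: 0.5
pos [ 609.9 -307.3  143.4] rot [-3.139 -0.006  0.295] F [-1.3 -1.2  1. ] w 0.5 t 2.5667
shift [-0.55  0.42  1.61] turn [-0.02 -0.06  0.14]
```

```bash
python3 - <<'E'
from h import *
p=ctrl.get_image("side");cv2.imwrite("pics/b.png",cv2.resize(p["color"][90:260,240:440],(800,680))[:600,:,::-1])
E
```

```text
(no output)
```

View pics/b.png

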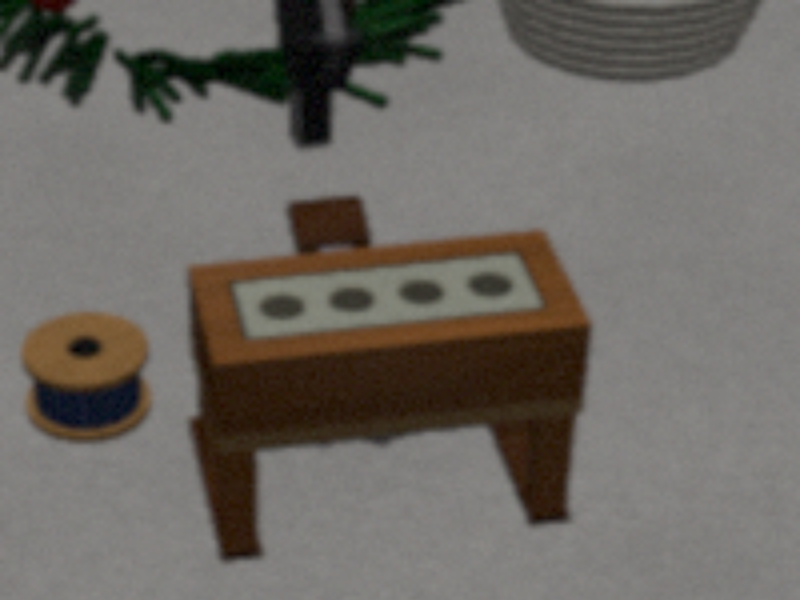

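The closed fingers (crop 310,140) are over the paddle (330,225). I correct by about 20 mm and push down.

```bash
python3 -m crank '[[[-0.4,0.3,0.3,0,-0.06,0.14],[-0.15,0.15,0.4,0,0,0],[0,0,0.4,0,0,0],[0,0,0.2,0,0,0],[0,0,0,0,0,0]]]'; python3 go.py 598 -326 22 0.28
```

```text
clock: 3.03
eef_pos: [590.5, -335.1, 101.9]
tool_rot: [3.14, 0.004, 0.268]
force: [0.4, 0.7, 1.1]
width: -0.4
pos [ 590.5 -335.1  101.9] rot [3.14  0.004 0.268] F [0.4 0.7 1.1] w -0.4 t 3.0333
shift [ 0.33 -0.23  2.66] turn [ 0.01  0.04 -0.12]
```

```bash
python3 -m crank '[[[0.25,-0.15,0.2,0,0,-0.1],[0,0,0.25,0,0,0],[0,0,0.3,0,0,0],[0,0,0.3,0,0,0],[0,0,0.3,0,0,0],[0,0,0.3,0,0,0]]]'; python3 go.py 598 -326 22 0.28
```

```text
clock: 3.53
eef_pos: [599.0, -335.1, 54.8]
tool_rot: [3.128, 0.001, 0.278]
force: [-2.8, 1.0, 8.7]
width: 0.1
pos [ 599.  -335.1   54.8] rot [3.128e+00 1.000e-03 2.780e-01] F [-2.8  1.   8.7] w 0.1 t 3.5333
shift [ 0.05 -0.32  1.09] turn [ 0.13  0.01 -0.02]
```

```bash
python3 -m crank '[[[0,-0.15,0.3,0,0,0],[0,-0.15,0.3,0,0,0],[0,-0.1,0.25,0,0,0],[0,0,0.2,0,0,0],[0,0,0.2,0,0,0]]]'; python3 go.py 598 -326 22 0.28
```

```text
clock: 3.95
eef_pos: [599.6, -333.1, 22.9]
tool_rot: [3.111, -0.004, 0.278]
force: [-13.5, 6.7, 57.9]
width: -0.3
pos [ 599.6 -333.1   22.9] rot [ 3.111 -0.004  0.278] F [-13.5   6.7  57.9] w -0.3 t 3.95
shift [ 0.01 -0.24  0.02] turn [ 0.3  -0.04 -0.02]
```

At the end stop (58 N). I back off straight up and open the fingers.

```bash
python3 -m crank '[[[0,0,-0.4,0.1,0,0],[0,0,-0.8,0.1,0,0],[0,0,-1,0,0,0],[0,0,-1,0,0,0],[0,0,-1,0,0,0],[0,0,-1,0,0,0],[0,0,-1,0,0,0],[0,0,-0.5,0,0,0],[0,0,0,0,0,0]]]'; python3 m.py; python3 -c "
from h import *
p=[ctrl.get_image(n)['color'] for n in ('side','top')]
cv2.imwrite('pics/c.png',np.hstack([cv2.resize(q,(400,400)) for q in (p[0][90:250,240:400],p[1][170:330,270:430])])[:,:,::-1])"
```

```text
clock: 4.7
eef_pos: [601.2, -326.0, 228.7]
tool_rot: [3.135, -0.004, 0.286]
force: [0.4, 0.3, -0.1]
width: -0.2
side mouldtop 3265 [ 547.4 -285.8] [387.5 103.1] 58.0 z 137.1
side bar 864 [ 519.5 -289.4] [363.1 116.2] 62.9 z 158.3
side paddle 0
side tray 8897 [549.5 160.1] [228. 131.] 11.1 z 5.8
top mouldtop 4169 [ 564.1 -200.9] [217.9 122.2] 16.2 z 136.6
top bar 1876 [ 558.3 -191. ] [153.1  57.6] 16.3 z 158.5
top paddle 179 [ 597.7 -327.2] [38.9 31.8] 16.4 z 23.4
top tray 5377 [546.5 161.6] [209.9 139.6] 4.0 z 5.9
```

View pics/c.png

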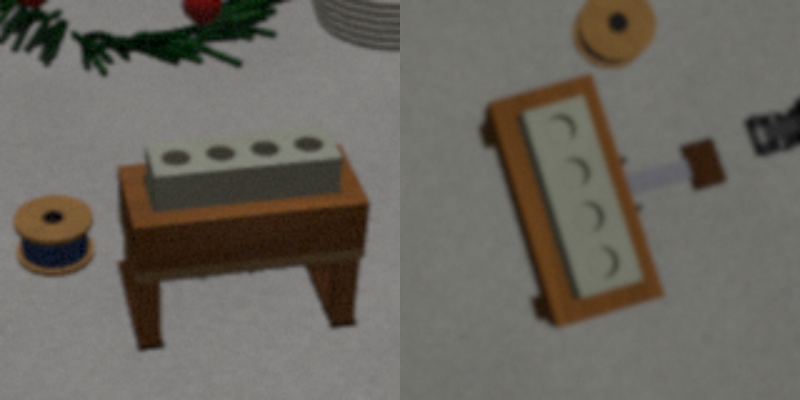

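The bar stands 32 mm out (top at z≈158.5), level, and the lever is fully down (paddle face z 23.4). Now the approach over the bar.

```bash
python3 go.py 558 -187 195 0.283; python3 -m crank '[[[0,-0.8,0,0,0,0],[0,-0.9,0,0,0,0],[0,-0.9,0,0,0,0],[0,-0.8,0.1,0,0,0],[0,-0.6,0.2,0,0,0],[0,-0.3,0.2,0,0,0],[0,0,0,0,0,0],[0,0,0,0,0,0],[0,0,0,0,0,0]]]' -1;  python3 go.py 558 -187 170 0.283
```

```text
pos [ 598.  -324.8  222.9] rot [-3.141e+00  3.000e-03  2.860e-01] F [-0.7  0.3 -1. ] w -0.2 t 4.9
shift [ 0.02 -4.78  0.93] turn [-0.    0.03  0.02]
clock: 5.65
eef_pos: [550.1, -194.3, 189.1]
tool_rot: [-3.126, 0.029, 0.284]
force: [-0.4, 0.4, -0.1]
width: 85.5
pos [ 550.1 -194.3  189.1] rot [-3.126  0.029  0.284] F [-0.4  0.4 -0.1] w 85.5 t 5.65
shift [ 0.34 -0.15  0.63] turn [-0.15  0.28  0.01]
```

```bash
python3 -m crank '[[[0.25,-0.15,0.2,-0.15,0.28,0],[0.1,0,0.3,0,0,0],[0,0,0.1,0,0,0],[0,0,0,0,0,0],[0,0,0,0,0,0]]]'; python3 go.py 558 -187 128 0.283
```

```text
clock: 6.07
eef_pos: [559.4, -193.0, 168.6]
tool_rot: [3.139, 0.002, 0.278]
force: [-0.4, 0.1, 0.1]
width: 85.5
pos [ 559.4 -193.   168.6] rot [3.139e+00 2.000e-03 2.780e-01] F [-0.4  0.1  0.1] w 85.5 t 6.0667
shift [ 0.01 -0.21  1.35] turn [ 0.02  0.02 -0.05]
```

```bash
python3 -m crank '[[[0,-0.18,0.25,0,0,-0.05],[0,0,0.35,0,0,0],[0,0,0.3,0,0,0],[0,0,0.2,0,0,0],[0,0,0.1,0,0,0],[0,0,0,0,0,0]]]'; python3 go.py 558 -187 128 0.283; python3 -c "
from h import *
p=[ctrl.get_image(n)['color'] for n in ('side','top')]
cv2.imwrite('pics/d.png',np.hstack([cv2.resize(q,(400,400)) for q in (p[0][90:250,240:400],p[1][170:330,270:430])])[:,:,::-1])"
```

```text
clock: 6.57
eef_pos: [557.5, -189.1, 128.6]
tool_rot: [3.139, 0.003, 0.282]
force: [0.0, 0.1, 0.4]
width: 85.5
pos [ 557.5 -189.1  128.6] rot [3.139e+00 3.000e-03 2.820e-01] F [0.  0.1 0.4] w 85.5 t 6.5667
shift [ 0.04 -0.06  0.02] turn [ 0.02  0.03 -0.01]
```

View pics/d.png

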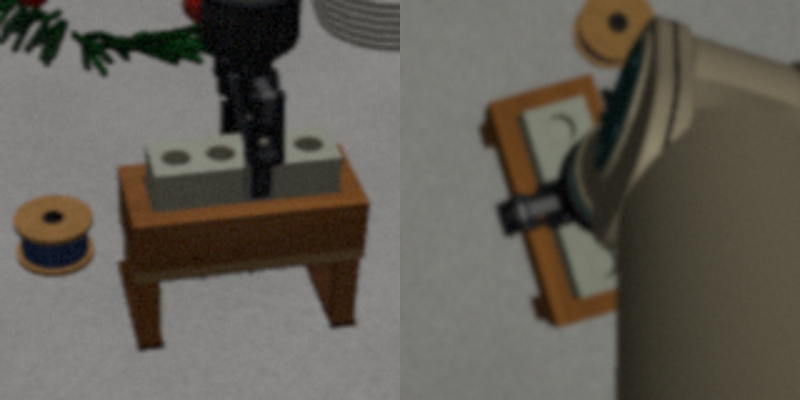

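The fingers straddle the bar at about mid length (side crop 262,165), clear of the mould. Closing.

```bash
python3 -m crank '[[[0,0,0,0,0,0],[0,0,0,0,0,0],[0,0,0,0,0,0],[0,0,0,0,0,0],[0,0,0,0,0,0],[0,0,0,0,0,0],[0,0,0,0,0,0],[0,0,0,0,0,0]]]' 1; python3 -m crank '[[[0,0,-0.15,0,0,0],[0,0,-0.2,0,0,0],[0,0,-0.3,0,0,0],[0,0,-0.3,0,0,0],[0,0,-0.3,0,0,0],[0,0,0,0,0,0]]]'; python3 go.py 548 161 150 0.06
```

```text
clock: 7.33
eef_pos: [558.5, -188.9, 130.5]
tool_rot: [3.138, 0.0, 0.282]
force: [0.1, 0.2, -1.5]
width: 49.0
clock: 7.83
eef_pos: [557.6, -189.0, 171.1]
tool_rot: [3.139, 0.002, 0.282]
force: [0.1, 0.1, -3.2]
width: 49.2
pos [ 557.6 -189.   171.1] rot [3.139e+00 2.000e-03 2.820e-01] F [ 0.1  0.1 -3.2] w 49.2 t 7.8333
shift [  2.93 -11.3    0.66] turn [0.03 0.02 2.12]
```

```bash
python3 -m crank '[[[0,0,-0.5,0,0,0],[0,-0.3,-0.5,0,0,0],[0.1,-0.5,-0.2,0,0,0],[0.15,-0.7,0,0,0,0.2],[0.2,-0.8,0,0,0,0.2],[0.2,-0.8,0,0,0,0.2],[0.2,-0.8,0,0,0,0.2],[0.2,-0.8,0,0,0,0.2],[0.15,-0.8,0,0,0,0.2],[0.15,-0.7,0,0,0,0.2],[0.1,-0.7,0,0,0,0.2],[0.1,-0.6,0,0,0,0.2]]]'; python3 go.py 548 161 120 0.06
```

```text
clock: 8.83
eef_pos: [558.0, 41.6, 212.7]
tool_rot: [3.132, -0.005, 0.071]
force: [1.2, 1.0, -4.2]
width: 49.0
pos [558.   41.6 212.7] rot [ 3.132 -0.005  0.071] F [ 1.2  1.  -4.2] w 49.0 t 8.8333
shift [-0.07 -4.02  3.05] turn [ 0.09 -0.05  0.1 ]
```

```bash
python3 -m crank '[[[0,-0.7,0,0.05,-0.05,0],[0,-0.7,0.1,0,0,0],[0,-0.7,0.2,0,0,0],[0,-0.6,0.3,0,0,0],[0,-0.4,0.4,0,0,0],[0,-0.2,0.4,0,0,0],[0,0,0.3,0,0,0],[0,0,0.2,0,0,0],[0,0,0,0,0,0],[0,0,0,0,0,0]]]'; python3 go.py 548 161 70 0.065; python3 -c "
from h import *
p=[ctrl.get_image(n)['color'] for n in ('side','top')]
cv2.imwrite('pics/e.png',np.hstack([cv2.resize(q,(400,400)) for q in (p[0][210:410,230:430],p[1][180:340,100:260])])[:,:,::-1])"
```

```text
clock: 9.67
eef_pos: [550.7, 150.5, 153.8]
tool_rot: [3.14, -0.003, 0.077]
force: [0.4, -0.5, -3.3]
width: 49.3
pos [550.7 150.5 153.8] rot [ 3.14e+00 -3.00e-03  7.70e-02] F [ 0.4 -0.5 -3.3] w 49.3 t 9.6667
shift [-0.07 -0.36  2.79] turn [ 0.01 -0.03  0.12]
```

View pics/e.png

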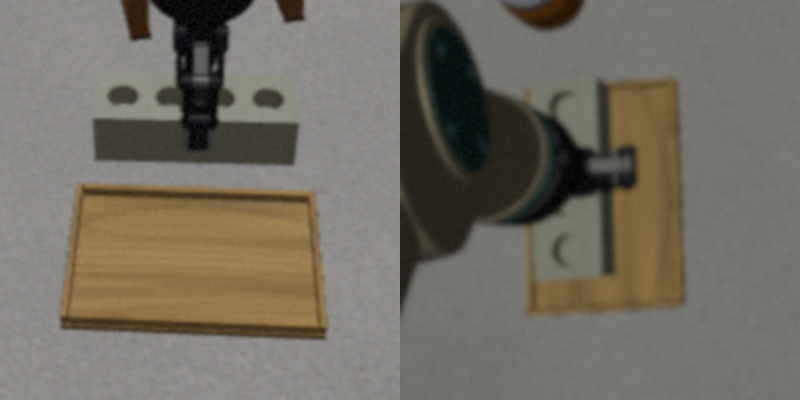

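The bar hangs level with its holes up over the tray. Bar bottom ≈ TCP − 17 mm, so it should touch down at TCP ≈ 23.

```bash
python3 -m crank '[[[0,-0.2,0.3,0,0,0.1],[-0.05,-0.15,0.6,0,0,0],[0,0,0.7,0,0,0],[0,0,0.7,0,0,0],[0,0,0.6,0,0,0],[0,0,0.4,0,0,0],[0,0,0.2,0,0,0],[0,0,0,0,0,0],[0,0,0,0,0,0]]]'; python3 go.py 548 161 23 0.065
```

```text
clock: 10.52
eef_pos: [555.5, 161.8, 47.1]
tool_rot: [-3.14, -0.017, 0.056]
force: [0.1, 0.4, -2.7]
width: 49.1
pos [555.5 161.8  47.1] rot [-3.14  -0.017  0.056] F [ 0.1  0.4 -2.7] w 49.1 t 10.5167
shift [-0.26  0.01  0.8 ] turn [-0.02 -0.16 -0.08]
```

```bash
python3 -m crank '[[[-0.2,0,0.15,0,-0.16,-0.05],[0,0,0.2,0,0,0],[0,0,0.15,0,0,0],[0,0,0.1,0,0,0],[0,0,0,0,0,0],[0,0,0,0,0,0]]]'; python3 go.py 548 161 23 0.065
```

```text
clock: 11.02
eef_pos: [551.7, 162.2, 30.4]
tool_rot: [-3.138, -0.004, 0.061]
force: [0.3, -0.2, -3.2]
width: 48.8
pos [551.7 162.2  30.4] rot [-3.138 -0.004  0.061] F [ 0.3 -0.2 -3.2] w 48.8 t 11.0167
shift [-0.13  0.03  0.24] turn [-0.03 -0.04 -0.04]
```

```bash
python3 -m crank '[[[0,0,0.08,0,0,0],[0,0,0.08,0,0,0],[0,0,0.04,0,0,0],[0,0,0,0,0,0],[0,0,0,0,0,0]]]'; python3 go.py 548 161 23 0.065
```

```text
clock: 11.43
eef_pos: [552.2, 162.4, 24.3]
tool_rot: [-3.138, -0.006, 0.061]
force: [0.8, -0.6, -3.5]
width: 48.7
pos [552.2 162.4  24.3] rot [-3.138 -0.006  0.061] F [ 0.8 -0.6 -3.5] w 48.7 t 11.4333
shift [-0.14  0.04  0.04] turn [-0.03 -0.05 -0.04]
```

```bash
python3 -m crank '[[[0,0,0.07,0,-0.05,0],[0,0,0.05,0,0,0],[0,0,0,0,0,0]]]'; python3 go.py 548 161 23 0.065
```

```text
clock: 11.68
eef_pos: [552.4, 162.5, 23.0]
tool_rot: [-3.138, -0.0, 0.061]
force: [0.5, -0.8, -4.4]
width: 48.7
pos [552.4 162.5  23. ] rot [-3.138 -0.     0.061] F [ 0.5 -0.8 -4.4] w 48.7 t 11.6833
shift [-0.15  0.04  0.  ] turn [-0.04 -0.   -0.03]
```

```bash
python3 -m crank '[[[0,0,0.08,0,0,0],[0,0,0.04,0,0,0],[0,0,0,0,0,0]]]'; python3 go.py 548 161 23 0.065
```

```text
clock: 11.93
eef_pos: [553.0, 162.6, 22.9]
tool_rot: [-3.137, -0.001, 0.061]
force: [0.2, 0.1, -3.4]
width: 49.3
pos [553.  162.6  22.9] rot [-3.137e+00 -1.000e-03  6.100e-02] F [ 0.2  0.1 -3.4] w 49.3 t 11.9333
shift [-0.17  0.04 -0.  ] turn [-0.04 -0.01 -0.03]
```

```bash
python3 -m crank '[[[0,0,0.15,0,0,0],[0,0,0.12,0,0,0],[0,0,0,0,0,0]]]'; python3 go.py 548 161 23 0.065; python3 -c "
from h import *
p=ctrl.get_image('side');w=cloud(p);x,y,z=w[...,0],w[...,1],w[...,2];c=p['color'].astype(int)
m=(abs(x-552)<80)&(abs(y-162)<35)&(z>25)&(z<75)&(c.min(-1)>75);print(np.percentile(z[m],[5,25,50,75,95]).round(1))"
```

```text
clock: 12.18
eef_pos: [553.8, 163.0, 23.6]
tool_rot: [-3.136, -0.003, 0.062]
force: [0.2, -0.2, -2.9]
width: 48.5
pos [553.8 163.   23.6] rot [-3.136e+00 -3.000e-03  6.200e-02] F [ 0.2 -0.2 -2.9] w 48.5 t 12.1833
shift [-0.2   0.05  0.02] turn [-0.06 -0.03 -0.03]
[32.7 50.6 51.6 52.5 53.8]
```

```bash
python3 -m crank '[[[-0.1,0,0.2,0,0,0],[0,0,0.2,0,0,0],[0,0,0.15,0,0,0]]]'; python3 go.py 548 161 23 0.065
```

```text
clock: 12.48
eef_pos: [554.8, 163.4, 21.8]
tool_rot: [-3.133, -0.011, 0.06]
force: [-9.5, -1.1, 34.5]
width: 49.1
pos [554.8 163.4  21.8] rot [-3.133 -0.011  0.06 ] F [-9.5 -1.1 34.5] w 49.1 t 12.4833
shift [-0.23  0.07 -0.04] turn [-0.09 -0.11 -0.04]
```

Firm contact. I relax, open, then rise.

```bash
python3 -m crank '[[[0,0,-0.03,0,0,0],[0,0,0,0,0,0]]]'; python3 -m crank '[[[0,0,0,0,0,0],[0,0,0,0,0,0],[0,0,0,0,0,0],[0,0,0,0,0,0],[0,0,0,0,0,0],[0,0,0,0,0,0]]]' -0.8; python3 go.py 548 161 150 0.065
```

```text
clock: 12.65
eef_pos: [555.6, 163.6, 24.7]
tool_rot: [-3.132, -0.014, 0.06]
force: [-0.5, 1.0, -3.7]
width: 49.3
clock: 13.15
eef_pos: [555.8, 163.8, 20.8]
tool_rot: [-3.132, -0.013, 0.06]
force: [-0.6, 0.2, 0.5]
width: 76.7
pos [555.8 163.8  20.8] rot [-3.132 -0.013  0.06 ] F [-0.6  0.2  0.5] w 76.7 t 13.15
shift [-0.21  0.04 -4.31] turn [-0.09 -0.12 -0.04]
```

```bash
python3 -m crank '[[[0,0,-0.2,0,0,0],[0,0,-0.3,0,0,0],[0,0,-0.5,0,0,0],[0,0,-1,0,0,0],[0,0,-1,0,0,0],[0,0,-1,0,0,0],[0,0,-1,0,0,0],[0,0,-1,0,0,0],[0,0.5,-0.5,0,0,0],[0,1,0,0,0,0],[0,1,0,0,0,0],[0,1,0,0,0,0]]]';  python3 -m crank '[[[0,1,0,0,0,0],[0,1,0,0,0,0],[0,0.5,0,0,0,0],[0,0,0,0,0,0],[0,0,0,0,0,0],[0,0,0,0,0,0]]]'; python3 -c "
from h import *
P=[ctrl.get_image(n) for n in ('side','top')]
cv2.imwrite('pics/f.png',cv2.resize(np.hstack([p['color'] for p in P]),(800,300))[:,:,::-1])
for p in P:
  w=cloud(p);x,y,z=w[...,0],w[...,1],w[...,2]
  m=(abs(x-552)<100)&(abs(y-162)<60)&(z>42)&(z<75);q=w[m];print(cv2.minAreaRect(q[:,:2].astype(np.float32)),np.percentile(q[:,2],[5,50,95]))
  A=np.c_[q[:,:2]-[552,162],np.ones(len(q))];print('slope',np.linalg.lstsq(A[q[:,2]>48],q[q[:,2]>48,2],rcond=None)[0])
  for n in ['glue_bottle','bead_jar','ribbon_spool']:
    print(n,[np.round(r['extent']) for r in ctrl.search_frame(n,p)[:1]])"
```

```text
clock: 14.15
eef_pos: [559.9, 63.9, 233.2]
tool_rot: [-3.126, -0.02, 0.076]
force: [1.1, -0.0, -1.0]
width: 76.7
clock: 14.65
eef_pos: [565.2, -22.6, 238.8]
tool_rot: [-3.129, -0.028, 0.065]
force: [-0.0, 0.1, 0.4]
width: 76.8
((559.9500732421875, 165.5913848876953), (149.99349975585938, 54.240440368652344), 3.631174087524414) [43.96017021 50.08390239 52.27179638]
slope [1.14935614e-03 1.28150532e-04 5.04266696e+01]
glue_bottle [array([203., 238.,  35.,  77.])]
bead_jar [array([203., 348.,  47.,  68.])]
ribbon_spool []
((555.1150512695312, 182.14102172851562), (147.66969299316406, 22.07118797302246), 0.4704165756702423) [47.68768739 50.51378621 53.08821133]
slope [ 5.75623035e-04 -1.73052459e-02  5.10575730e+01]
glue_bottle [array([243., 144.,  26.,  35.])]
bead_jar [array([153., 175.,  39.,  41.])]
ribbon_spool [array([355., 181.,  32.,  30.])]
```

View pics/f.png

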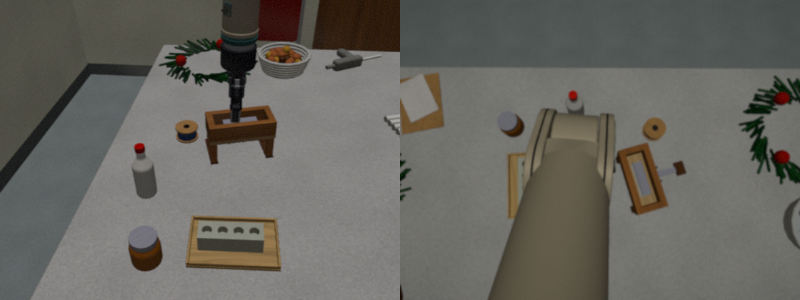

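The bar lies flat in the tray (side view 230,237) with its four holes up. The lever is still down, the bystanders have not moved, and the arm touches nothing. Handing in.

```bash
python3 -c "
from cell import ctrl
print(ctrl.finish_job())"
```

```text
the job is handed in; nothing more can be done
None
```

The plaster bar is lying flat in the drying tray with its four candle holes up, and I have let go of it. I handed the job in at about 15 s of the 50 s allowed.

- **Lever:** I pressed it to its end stop with the closed fingers, peaking at about 58 N on the wrist. The paddle face ended at about 23 mm and the bar top rose from about 126 mm to 158 mm. I did not touch the bar before that.
- **Bar:** I gripped it at mid length, lifted it out level and carried it to the tray. I let go with it resting on the tray floor. I pressed a little at touch-down (about 35 N), and in relaxing afterwards the tool rose a few millimetres. The measured force then suggested the bar may have been just off the floor when the fingers opened, so it may have settled by up to about 3 mm.
- **Last checks:** The side camera puts the bar's centre at about (560, 166), within about 14 mm of the tray's centre, turned like the tray. Its top is level at 50 to 51 mm, as expected on a 6 mm floor. The wrist force reads about zero.
- **Bystanders:** The bottle and jar are where they were in both views, within a few pixels. The spool detector missed the spool in the last side view, but found it unmoved from the top and it shows in the picture.
- **Unreliable reading:** The last top view of the bar was mostly hidden by the arm, so its fit there (22 mm wide) means nothing.

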